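Top layer of a slatted pot stand

ROBOT

A 6-joint arm with a two-finger parallel gripper is mounted at the origin on the work surface. World frame = base frame: x ahead of the robot, y to its left, z up, the work surface at z = 0. Lengths are in mm, angles in rad, forces in N, time in s.
With the tool pointing down it reaches from about 375 to 825 mm from the base axis. Payload 5.5 kg.
Tool frame: the origin (TCP) lies at the very end of the fingers, on their centre line; the grasp point (between the pads) lies robot.grip_point_offset behind it (robot.grip_point_offset is the distance from the TCP to the grasp point, in mm); z points along the fingers, y is the direction in which the jaws open and shut (so a half turn about z gives the same grasp; the last joint's range is limited). The gripper opens to 85 mm and grips with 20 to 120 N. Pads are 22 mm wide; open, the fingers measure 114 mm over their backs; the gripper's body (76 mm by 85 mm) begins 54 mm behind the grasp point. The pads swing forward as they close: fully open they stand 13 mm farther back than shut.
Start: joints at [-1.346, 0.314, -0.047, 1.21, 0, 1.571], TCP at [133.744, -584.899, 231.299] pointing down, gripper open.
Joint ranges: [-2.67, 2.67], [-0.69, 1.73], [-1.03, 1.25], [-2.08, 2.16], [-1.42, 1.45], [-3.14, 3.14]. Speed limits (rad/s): [2.39, 2.39, 3.01, 3.14, 3.14, 3.14].

INTERFACE

Orientations are given as a 3x3 rotation matrix whose columns are the frame's x, y, z axes.
In Python, from workcell import robot, eyes gives the robot as it stands.
- The arm moves only by the tool carry_out, never from a script. Its argument "rows" is a list that holds one entry, the list of rows, each a list of 5 numbers: the opening, from 0 (shut) to 1 (fully open), then the shift along the world's x, y, z in mm, then the turn about the world's z in rad. In form: [[[gripper, dx, dy, dz, twist], ...]]. A call has 1 to 12 rows; each row is the pose to reach, as a shift and turn from the pose commanded when the call began; what a row does not reach only later rows make up. A row lasts 1/8 s, in which the tool goes at most 62.5 mm and 10.7 degrees, less where a joint would pass 70% of its speed; a pose out of reach is approached as far as the arm can. A call with a gripper value outside its range is refused whole. The fingers move at their own pace and stop on an object; "squeeze" is the grip in N (left out, the last holds). Time passes only in rows, so rows that repeat a pose let the fingers close. It gives the time, the measured TCP pose, the force and the opening at its end, in the units of the state.
- robot.read_state(): the state, without advancing time (a new reading comes with each control period).
- eyes.camera(name): name is "scene" or "top"; returns a dict with "frame" (384x512x3 uint8, red, green, blue), "range_z" (384x512 float32, mm along the optical axis (not along the pixel's ray), 0 where there is no reading), "fx", "fy", "cx", "cy" (pixels), "distortion" ([k1, k2, p1, p2, k3] as OpenCV has them; the pictures are not rectified), "pose" (4x4, takes a point from camera to world coordinates). Camera axes: x right, y down, z forward; pixel columns grow to the right and rows downward; lengths in mm; the calibration is good to about 2 mm. A picture is of the moment at which its call begins.
- robot.finish_job(): hands the job in, once; it reports no verdict.
The state is a dict: "clock": time; "qpos": joint angles; "dq": joint speeds; "joint_torque": joint torques, N m; "position": TCP position; "orientation": TCP orientation; "contact_force": force on the tool from outside, world axes, zero at the start; "wrist_torque": the same for the moment, N m; "width": finger opening in mm.
Only numpy, scipy, OpenCV 4.12 (cv2) and the standard library are available. Lean on these libraries where they do the work, as an engineer would, in place of code of your own. Each camera call takes 0.05 s, during which the arm holds its last target. There are 200 camera calls.

TASK

On the radiator ledge is a small slatted pot stand whose two lower layers are already glued together. Lay the two loose full-length slats flat on top of it as the third layer, crosswise to the two slats now uppermost: one directly above each slat of the bottom layer. The short offcut and the broad board are not wanted, and do not knock over the green glass.

Things in the scene. Friction and masses are not known exactly. Their poses are not given: they have to be found in the camera images.
- slat_a_mid (a point): a loose plain wooden slat lying flat on the ledge, 130 long x 22 wide x 14 thick, about 45 g, the same as the slats of the stand. The point is its centre, 7 mm above the ledge at the start; x along its length, y across its width, z up. It is not the 70 mm short offcut or the 42 mm broad board of the same wood that also lie on the ledge.
- slat_b_mid (a point): a loose plain wooden slat lying flat on the ledge, 130 long x 22 wide x 14 thick, about 45 g, the same as the slats of the stand. The point is its centre, 7 mm above the ledge at the start; x along its length, y across its width, z up. The twin of the other loose slat; either may go in either place.
- stand_top (a point): unfinished pot stand, of wood, loose on the ledge (height 0), 350 g, 130 x 130 x 28 high: two bottom slats, and two glued across them, each 130 x 22 x 14. Point: centre of its top, 28 mm up, level with the upper slats' faces. Upper slats run along its x (centre lines y = +40, -40 mm), bottom slats along its y (x = +40, -40 mm), z up. The new slats belong along y, centred at x = +40 and -40, y = 0.
- tumbler_mid (a point): an empty green glass tumbler standing upright on the ledge beyond the slats, 72 mm across the rim, 100 mm high; the point is its centre, 50 mm up, z is its axis. Not to be handled.
Mind the look-alikes: they are no part of the job. Leave any turquoise look-alike of the part that bears slat_b_mid alone.

How it is judged (in metres and radians):
At the end, for the whole second after the job is handed in: Both full slats rest flat on the stand's second layer (centre height within 4 mm), one over each bottom slat: crosswise within 12 degrees, centres within 18 mm of x = +40 / -40 mm and y = 0 in the stand's frame; the stand level on the ledge, all at rest (((x of slat_a_mid in the frame of stand_top between 0.022 and 0.058 m and y of slat_a_mid in the frame of stand_top between -0.018 and 0.018 m and z of slat_a_mid in the frame of stand_top between 0.003 and 0.011 m and angle between the x axis of each of slat_a_mid, slat_b_mid and the y axis of stand_top, either way round below 0.21 rad and angle between the z axis of each of slat_a_mid, slat_b_mid and the z axis of stand_top, either way round below 0.1 rad and x of slat_b_mid in the frame of stand_top between -0.058 and -0.022 m and y of slat_b_mid in the frame of stand_top between -0.018 and 0.018 m and z of slat_b_mid in the frame of stand_top between 0.003 and 0.011 m) or (x of slat_a_mid in the frame of stand_top between -0.058 and -0.022 m and y of slat_a_mid in the frame of stand_top between -0.018 and 0.018 m and z of slat_a_mid in the frame of stand_top between 0.003 and 0.011 m and angle between the x axis of each of slat_a_mid, slat_b_mid and the y axis of stand_top, either way round below 0.21 rad and angle between the z axis of each of slat_a_mid, slat_b_mid and the z axis of stand_top, either way round below 0.1 rad and x of slat_b_mid in the frame of stand_top between 0.022 and 0.058 m and y of slat_b_mid in the frame of stand_top between -0.018 and 0.018 m and z of slat_b_mid in the frame of stand_top between 0.003 and 0.011 m)) and angle between stand_top's own z axis and vertical below 0.06 rad and height (world z) of stand_top below 0.032 m and linear speed of each of slat_a, slat_b, stand below 0.02 m/s); the robot touches nothing.
It fails at once if the green glass is tipped over (angle between tumbler_mid's own z axis and vertical above 0.5 rad).
It also fails if it takes over 48 s, if anything falls off the work surface, if the arm or the gripper's body presses on something with over 40 N, if the wrist force passes 120 N, or if a joint passes its speed limit or range.

## Working session

There is one attempt and no reset: what is moved stays moved. The work goes in short steps, Python scripts to look and compute and a tool call to move; the robot and the scene stay as the last step left them, time stands still between calls to the robot, and variables do not carry over. Pictures are saved under pics/ and viewed, about 8 in all and at most 12, crops included, and the job is handed in when it is done.

Besides the shell and the picture viewer there is one more tool, called after ">>>" as name([rows], argument=value, ...), one row to a line, values as JSON. carry_out: Moves the arm, as the interface text tells. Its arguments: {"type":"object","properties":{"rows":{"type":"array","items":{"type":"array","items":{"type":"array","items":{"type":"number"}}}},"squeeze":{"type":"number"}},"required":["rows"]}

```bash
mkdir -p pics; python3 - <<'E'
from workcell import robot, eyes
import cv2,numpy as np
s=robot.read_state();print({k:np.round(v,3).tolist() for k,v in s.items()},robot.grip_point_offset)
for n in("top","scene"):
    c=eyes.camera(n);cv2.imwrite(f"pics/{n}0.png",cv2.resize(c["frame"][:,:,::-1],(768,576)))
    np.savez(f"{n}0.npz",**c)
    print(n,c["fx"],c["fy"],c["cx"],c["cy"],c["distortion"],np.round(c["pose"],3).tolist())
E
```

```text
{'clock': 0.0, 'qpos': [-1.346, 0.314, -0.048, 1.21, -0.0, 1.571], 'dq': [-0.001, -0.001, -0.001, 0.001, 0.0, -0.002], 'joint_torque': [0.0, -53.959, 33.975, 0.019, 0.0, -0.0], 'position': [133.637, -584.363, 230.431], 'orientation': [[0.975, 0.223, -0.0], [0.223, -0.975, 0.002], [-0.0, -0.002, -1.0]], 'contact_force': [0.404, -0.178, 0.256], 'wrist_torque': [0.005, 0.028, -0.05], 'width': 85.288} 18.700000000000003
top 456.2595533090995 456.2595533090995 254.41841546314205 192.49641145402248 [-0.1397552  0.         0.         0.         0.       ] [[0.022, -0.988, 0.155, 399.204], [-1.0, -0.024, -0.015, 20.763], [0.018, -0.154, -0.988, 1305.242], [0.0, 0.0, 0.0, 1.0]]
scene 497.3363097397071 497.3363097397071 258.1167790008222 192.14493396855627 [-0.05678512  0.          0.          0.          0.        ] [[0.302, 0.825, -0.478, 1125.048], [0.953, -0.263, 0.149, -173.504], [-0.003, -0.501, -0.865, 1022.042], [0.0, 0.0, 0.0, 1.0]]
```

View pics/top0.png

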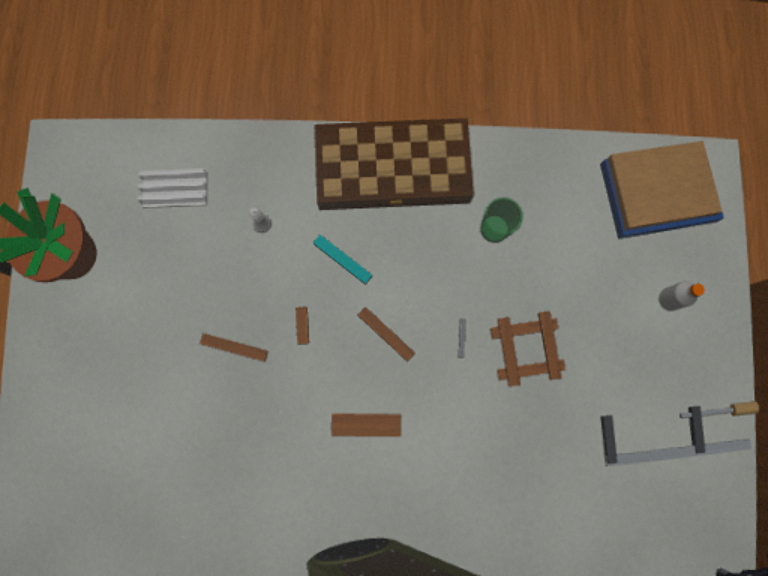

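View pics/scene0.png

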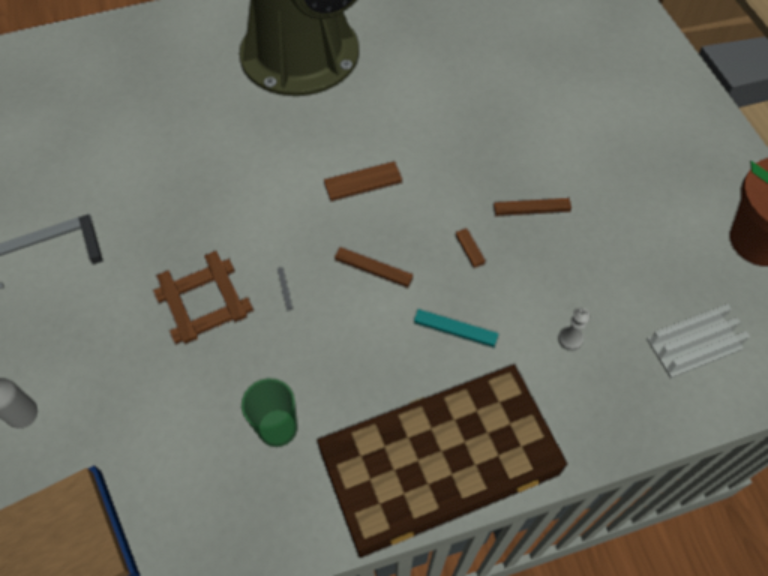

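The top view shows the two full slats at about (234,347) and (386,334), and the stand at (528,349) with its upper slats running roughly up-down in the picture. The offcut is at (302,325), the broad board at (366,425), the glass at (500,220) and a turquoise look-alike at (343,259). Next I'll measure.

```bash
cat > h.py <<'E'
import cv2,numpy as np
def unproj(c,uv,z):
    K=np.array([[c["fx"],0,c["cx"]],[0,c["fy"],c["cy"]],[0,0,1.]])
    p=cv2.undistortPoints(np.float64(uv).reshape(-1,1,2),K,np.float64(c["distortion"])).reshape(-1,2)
    d=np.c_[p,np.ones(len(p))]@c["pose"][:3,:3].T; o=c["pose"][:3,3]
    return (o+d*((z-o[2])/d[:,2])[:,None])[:,:2]
def cloud(c):
    v,u=np.mgrid[:384,:512]; K=np.array([[c["fx"],0,c["cx"]],[0,c["fy"],c["cy"]],[0,0,1.]])
    p=cv2.undistortPoints(np.c_[u.ravel(),v.ravel()].astype(float).reshape(-1,1,2),K,np.float64(c["distortion"])).reshape(-1,2)
    return ((np.c_[p,np.ones(len(p))]*c["range_z"].reshape(-1,1))@c["pose"][:3,:3].T+c["pose"][:3,3]).reshape(384,512,3)
def woods(c,ws=None):
    hsv=cv2.cvtColor(c["frame"],cv2.COLOR_RGB2HSV)
    m=cv2.inRange(hsv,(2,80,40),(18,255,255))
    W=cloud(c)
    m[(W[...,0]<250)|(W[...,0]>720)|(abs(W[...,1])>480)]=0
    n,l,st,_=cv2.connectedComponentsWithStats(m)
    return l,W,[i for i in range(1,n) if st[i,4]>80]
def rect(P):
    (x,y),(a,b),_=r=cv2.minAreaRect(np.float32(P)); q=cv2.boxPoints(r)
    e=max(q[1]-q[0],q[2]-q[1],key=np.linalg.norm)
    return np.round([x,y,max(a,b),min(a,b),np.degrees(np.arctan2(e[1],e[0]))%180],1)
def report(c):
    l,W,ids=woods(c)
    for i in ids:
        v,u=np.nonzero(l==i); z=W[v,u,2]
        h=28 if len(v)>900 else 14
        print(i,len(v),"px",(u.mean().round(),v.mean().round()),"zmed",np.median(z).round(1),"z95",np.percentile(z,95).round(1),"rect",h,rect(unproj(c,np.c_[u,v],h)))
E
python3 - <<'E'
from h import *
for n in("top","scene"):
    c=dict(np.load(n+"0.npz"));print(n);report(c)
    W=cloud(c);H=W[...,2];print("table z",np.median(H[(abs(W[...,0]-450)<100)&(abs(W[...,1])<300)]))
    hsv=cv2.cvtColor(c["frame"],cv2.COLOR_RGB2HSV)
    g=cv2.inRange(hsv,(50,80,40),(80,255,255));v,u=np.nonzero((g>0)&(W[...,1]<200)&(W[...,1]>-500)); print("glass",unproj(c,np.c_[u,v],50).mean(0), W[v,u].mean(0))
E
```

```text
top
190 186 px (np.float64(201.0), np.float64(216.0)) zmed 12.6 z95 17.0 rect 14 [528.9 151.8  67.4  22.    6. ]
191 345 px (np.float64(257.0), np.float64(222.0)) zmed 13.4 z95 17.7 rect 14 [516.2  -7.8 127.3  21.5  48.4]
192 1124 px (np.float64(352.0), np.float64(232.0)) zmed 24.8 z95 31.0 rect 28 [ 492.9 -275.3  128.1  128.    99.6]
195 320 px (np.float64(156.0), np.float64(231.0)) zmed 12.8 z95 17.0 rect 14 [483.8 280.7 128.9  20.4  76.6]
198 676 px (np.float64(244.0), np.float64(283.0)) zmed 13.5 z95 17.6 rect 14 [345.   26.8 125.9  38.9  91.2]
table z 0.01918715424869788
glass [ 724.01224364 -202.57450122] [ 718.74458227 -210.1675188    71.78806693]
scene
1 717 px (np.float64(241.0), np.float64(120.0)) zmed 13.7 z95 17.1 rect 14 [352.   24.7 127.7  47.   90.7]
2 438 px (np.float64(355.0), np.float64(137.0)) zmed 13.3 z95 17.3 rect 14 [490.2 278.6 128.1  26.9  76.5]
3 229 px (np.float64(313.0), np.float64(165.0)) zmed 13.6 z95 17.0 rect 14 [535.3 150.3  72.   22.6   5.6]
4 460 px (np.float64(249.0), np.float64(178.0)) zmed 13.5 z95 16.9 rect 14 [522.1  -9.7 128.3  24.   48.3]
5 1578 px (np.float64(134.0), np.float64(199.0)) zmed 25.5 z95 30.4 rect 28 [ 499.7 -279.9  133.4  125.4    9.6]
table z 0.378856102106397
glass [ 724.21548089 -218.0400903 ] [ 729.05687497 -218.20825189   60.67043201]
```

```bash
python3 - <<'E'
from h import *
for n,i in(("top",192),("scene",5)):
    c=dict(np.load(n+"0.npz"));l,W,_=woods(c)
    m=((l==i)&(cv2.medianBlur(c["range_z"],3)>0)&(cv2.GaussianBlur(W[...,2].astype(np.float32),(0,0),.8)>19)).astype(np.uint8)
    m=cv2.morphologyEx(m,cv2.MORPH_OPEN,np.ones((3,3)))
    k,L,st,_=cv2.connectedComponentsWithStats(m)
    for j in range(1,k):
        if st[j,4]>60:
            v,u=np.nonzero(L==j);P=unproj(c,np.c_[u,v],28);print(n,len(v),rect(P),P.mean(0).round(1))
c=dict(np.load("top0.npz"));W=cloud(c);b=(W[...,2]>8)&(abs(W[...,0]-500)<120)&(abs(W[...,1]+170)<50);v,u=np.nonzero(b)
print("bar",W[b].min(0),W[b].max(0),len(v))
E
```

```text
top 343 [ 500.3 -317.6  123.9   25.7   10.1] [ 499.4 -318.1]
top 335 [ 486.9 -239.6  126.    23.8    7.6] [ 485.3 -239.1]
scene 451 [ 493.  -239.6  132.4   25.     9.8] [ 495.4 -240.1]
scene 442 [ 506.2 -320.3  132.    23.2    9.9] [ 508.2 -319.3]
bar [ 450.24019414 -219.26683665    8.02053149] [ 546.67767304 -146.68377526   18.50671613] 119
```

The stand's centre is about (494,-278), with its upper slats running at 9.6°. The slats are at (517,-8.5) pointing 48.4° and (485,280) pointing 76.6°. I'll approach the first slat.

>>> carry_out([
  [[0.6,383,576,-80,0.616],[0.6,383,576,-80,0.616],[0.6,383,576,-80,0.616],[0.6,383,576,-80,0.616],[0.6,383,576,-80,0.616],[0.6,383,576,-80,0.616],[0.6,383,576,-80,0.616],[0.6,383,576,-80,0.616],[0.6,383,576,-80,0.616],[0.6,383,576,-80,0.616],[0.6,383,576,-80,0.616],[0.6,383,576,-80,0.616]],
], squeeze=40)

```text
clock: 1.6
position: [517.9, -5.7, 150.4]
orientation: [[0.663, 0.748, -0.001], [0.748, -0.663, 0.001], [0.0, -0.001, -1.0]]
contact_force: [-0.5, -0.2, 0.8]
width: 51.2
```

>>> carry_out([
  [[0.6,0,0,-60,0],[0.6,0,0,-110,0],[0.6,0,0,-130,0],[0.6,0,0,-140,0],[0.6,0,0,-147,0],[0.6,0,0,-147,0],[0.0,0,0,-147,0],[0.0,0,0,-147,0],[0.0,0,0,-147,0],[0.0,0,0,-147,0],[0.0,0,0,-147,0]],
])

```text
clock: 2.98
position: [517.7, -9.0, 5.3]
orientation: [[0.667, 0.745, 0.002], [0.745, -0.667, -0.0], [0.001, 0.002, -1.0]]
contact_force: [-1.1, 0.2, 6.4]
width: 21.1
```

>>> carry_out([
  [[0,0,0,20,0],[0,0,0,60,0],[0,0,0,100,0],[0,0,0,100,0],[0,0,0,100,0]],
])

```text
clock: 3.6
position: [516.4, -8.9, 103.9]
orientation: [[0.667, 0.745, -0.0], [0.745, -0.667, 0.0], [-0.0, -0.0, -1.0]]
contact_force: [0.2, 0.4, -0.4]
width: 20.7
```

```bash
python3 - <<'E'
from workcell import robot, eyes
from h import *
a=eyes.camera("scene");b=eyes.camera("top")
cv2.imwrite("pics/lift.png",np.hstack([cv2.resize(a["frame"][90:270,130:370,::-1],(400,300)),cv2.resize(b["frame"][130:310,150:390,::-1],(400,300))]))
s=robot.read_state();print(s["width"],s["position"],s["contact_force"])
E
```

```text
20.76339340953508 [515.59352794  -8.84735898 103.01232394] [-0.12597639 -0.0603252  -0.48973668]
```

View pics/lift.png

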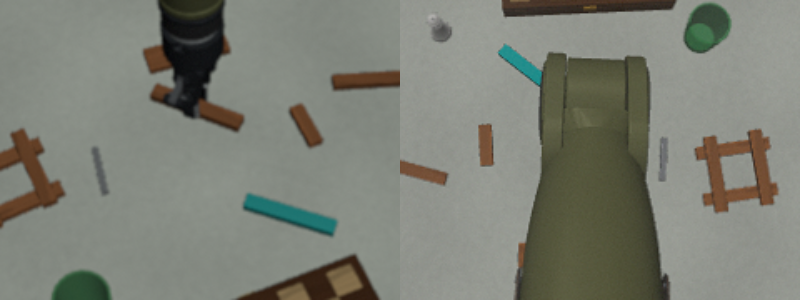

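The slat is held level in the jaws near (195,105) in the left crop. I'll carry it to the stand.

>>> carry_out([
  [[0,-62,-276,0,0.894],[0,-62,-276,0,0.894],[0,-62,-276,0,0.894],[0,-62,-276,0,0.894],[0,-62,-276,0,0.894],[0,-62,-276,0,0.894],[0,-62,-276,0,0.894],[0,-62,-276,0,0.894],[0,-62,-276,0,0.894],[0,-62,-276,-40,0.894],[0,-62,-276,-40,0.894]],
])

```text
clock: 5.08
position: [452.7, -282.8, 62.1]
orientation: [[-0.164, 0.986, -0.005], [0.986, 0.164, 0.003], [0.004, -0.004, -1.0]]
contact_force: [0.1, -0.2, -0.5]
width: 20.7
```

```bash
python3 - <<'E'
from workcell import robot, eyes
from h import *
a=eyes.camera("scene");b=eyes.camera("top")
cv2.imwrite("pics/over.png",np.hstack([cv2.resize(a["frame"][110:260,50:250,::-1],(400,300)),cv2.resize(b["frame"][150:300,270:470,::-1],(400,300))]))
s=robot.read_state();print(s["width"],s["position"],s["orientation"].round(3),s["contact_force"])
E
```

```text
20.331742336003447 [ 454.69174539 -284.30884488   64.67400694] [[-0.164  0.986 -0.001]
 [ 0.986  0.164  0.   ]
 [ 0.001 -0.001 -1.   ]] [-0.03920965 -0.31063987 -0.37799113]
```

View pics/over.png

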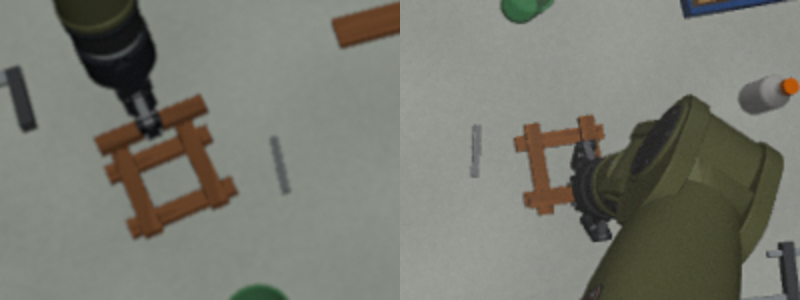

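The held slat is parallel to the bottom slats and above the back one. I'll lower it and release.

>>> carry_out([
  [[0,0,0,-15,0],[0,0,0,-25,0],[0,0,0,-31,0],[0,0,0,-31,0],[0,0,0,-31,0],[0.5,0,0,-31,0],[0.5,0,0,-31,0],[0.5,0,0,-31,0],[0.5,0,0,-10,0],[0.5,0,0,30,0],[0.5,0,0,80,0],[0.6,0,0,80,0]],
])

```text
clock: 6.68
position: [457.5, -286.6, 148.5]
orientation: [[-0.163, 0.987, 0.007], [0.987, 0.163, -0.004], [-0.005, 0.006, -1.0]]
contact_force: [0.5, -0.2, -0.3]
width: 51.6
```

>>> carry_out([
  [[0.6,30,565,0,-0.401],[0.6,30,565,0,-0.401],[0.6,30,565,0,-0.401],[0.6,30,565,0,-0.401],[0.6,30,565,0,-0.401],[0.6,30,565,0,-0.401],[0.6,30,565,0,-0.401],[0.6,30,565,0,-0.401],[0.6,30,565,0,-0.401],[0.6,30,565,0,-0.401],[0.6,30,565,0,-0.401],[0.6,30,565,0,-0.401]],
])

```text
clock: 8.18
position: [484.3, 278.5, 143.7]
orientation: [[0.236, 0.972, -0.001], [0.972, -0.236, -0.001], [-0.001, -0.001, -1.0]]
contact_force: [0.5, -0.3, 0.6]
width: 51.3
```

```bash
python3 - <<'E'
from workcell import robot, eyes
from h import *
a=eyes.camera("scene");b=eyes.camera("top");report(b)
cv2.imwrite("pics/mid.png",np.hstack([cv2.resize(a["frame"][80:260,50:250,::-1],(400,360)),cv2.resize(b["frame"][150:300,270:470,::-1],(400,360))]))
np.savez("top1.npz",**b);np.savez("scene1.npz",**a)
s=robot.read_state();print(s["width"],s["position"],s["orientation"].round(3),s["qpos"])
E
```

```text
225 185 px (np.float64(201.0), np.float64(216.0)) zmed 13.0 z95 17.1 rect 14 [528.9 152.2  67.2  21.3   5.7]
226 1151 px (np.float64(352.0), np.float64(232.0)) zmed 27.8 z95 44.0 rect 28 [ 493.5 -277.6  132.   128.1  100. ]
230 215 px (np.float64(163.0), np.float64(233.0)) zmed 12.9 z95 18.4 rect 14 [478.7 259.4  85.2  20.3  76.5]
236 677 px (np.float64(244.0), np.float64(283.0)) zmed 13.5 z95 17.7 rect 14 [345.   26.8 125.9  38.9  91.2]
51.429427371002106 [484.70729783 278.43453086 144.19285964] [[ 0.237  0.972 -0.   ]
 [ 0.972 -0.237 -0.001]
 [-0.001 -0.    -1.   ]] [ 5.21588439e-01  2.87642644e-01 -2.86365753e-01  9.97425963e-01
 -2.97733727e-04  2.33142018e+00]
```

View pics/mid.png

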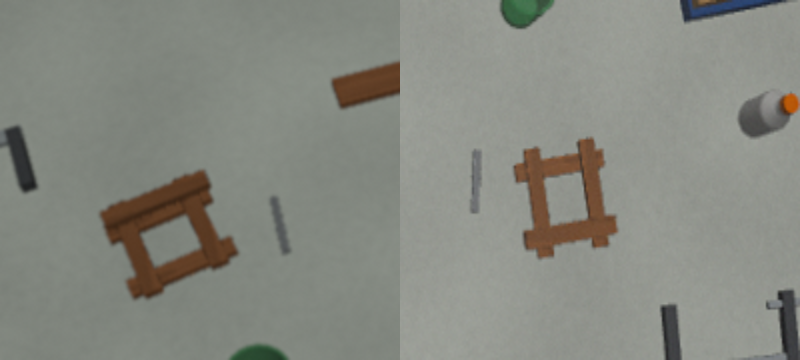

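The first slat lies on the back bottom slat and is aligned with it; in the right crop it runs from (525,240) to (615,225). The stand has not moved. Now the second slat.

>>> carry_out([
  [[0.6,0,1,-60,0],[0.6,0,1,-105,0],[0.6,0,1,-125,0],[0.6,0,1,-135,0],[0.6,0,1,-140,0],[0.6,0,1,-140,0],[0.0,0,1,-140,0],[0.0,0,1,-140,0],[0.0,0,1,-140,0],[0.0,0,1,-140,0],[0.0,0,1,-140,0]],
])

```text
clock: 9.65
position: [485.5, 281.6, 5.3]
orientation: [[0.235, 0.972, 0.002], [0.972, -0.235, 0.001], [0.001, 0.001, -1.0]]
contact_force: [-0.9, -0.2, 6.0]
width: 21.0
```

>>> carry_out([
  [[0,0,0,20,0],[0,0,0,60,0],[0,0,0,110,0],[0,0,0,110,0],[0,0,0,110,0]],
])

```text
clock: 10.28
position: [484.5, 281.0, 114.0]
orientation: [[0.235, 0.972, -0.0], [0.972, -0.235, -0.0], [-0.0, -0.0, -1.0]]
contact_force: [-0.4, 0.1, -1.4]
width: 20.7
```

```bash
python3 - <<'E'
from workcell import robot
from h import *
s=robot.read_state();print(s["width"],s["position"],s["orientation"].round(3),s["contact_force"])
for n in("top","scene"):
    c=dict(np.load(n+"1.npz"));l,W,_=woods(c)
    m=((W[...,2]>36)&(l>0)&(abs(W[...,1]+278)<90)&(abs(W[...,0]-494)<90));v,u=np.nonzero(m)
    P=unproj(c,np.c_[u,v],42);print(n,len(v),rect(P))
E
```

```text
20.678167253066263 [484.4715015  281.01219368 113.98503086] [[ 0.235  0.972 -0.   ]
 [ 0.972 -0.235 -0.   ]
 [-0.    -0.    -1.   ]] [-0.35293413  0.12050713 -1.43026084]
top 333 [ 452.  -281.7  130.2   22.4  100.7]
scene 501 [ 458.2 -283.7  127.5   27.3   98.8]
```

>>> carry_out([
  [[0,49,-553,0,0.401],[0,49,-553,0,0.401],[0,49,-553,0,0.401],[0,49,-553,0,0.401],[0,49,-553,0,0.401],[0,49,-553,0,0.401],[0,49,-553,0,0.401],[0,49,-553,0,0.401],[0,49,-553,0,0.401],[0,49,-553,0,0.401],[0,49,-553,0,0.401],[0,49,-553,0,0.401]],
])

```text
clock: 11.78
position: [533.1, -270.2, 113.4]
orientation: [[-0.165, 0.986, -0.002], [0.986, 0.165, 0.001], [0.001, -0.002, -1.0]]
contact_force: [-0.1, -0.1, -0.5]
width: 20.7
```

>>> carry_out([
  [[0,0,0,-40,0],[0,0,0,-60,0],[0,0,0,-75,0],[0,0,0,-81,0],[0,0,0,-81,0],[0,0,0,-81,0],[0.5,0,0,-81,0],[0.5,0,0,-81,0],[0.5,0,0,-81,0],[0.5,0,0,-60,0],[0.5,0,0,-20,0],[0.5,0,0,40,0]],
])

```text
clock: 13.28
position: [532.3, -271.2, 153.8]
orientation: [[-0.163, 0.987, -0.004], [0.987, 0.163, 0.002], [0.002, -0.003, -1.0]]
contact_force: [0.6, -0.7, 0.5]
width: 42.9
```

>>> carry_out([
  [[0.5,-40,200,60,0],[0.5,-40,200,60,0],[0.5,-40,200,60,0],[0.5,-40,200,60,0],[0.5,-40,200,60,0],[0.5,-40,200,60,0],[0.5,-40,200,60,0],[0.5,-40,200,60,0]],
])

```text
clock: 14.28
position: [493.7, -72.7, 213.8]
orientation: [[-0.162, 0.987, -0.001], [0.987, 0.162, 0.0], [0.0, -0.001, -1.0]]
contact_force: [-0.4, 0.1, -0.7]
width: 42.8
```

```bash
python3 - <<'E'
from workcell import robot,eyes
from h import *
s=robot.read_state();print(s["clock"],s["width"],s["position"],s["contact_force"])
I=[]
for n,r in(("scene",(110,260,50,250)),("top",(150,300,270,470))):
    c=eyes.camera(n);l,W,_=woods(c);I.append(cv2.resize(c["frame"][r[0]:r[1],r[2]:r[3],::-1],(400,300)))
    S=(l>0)&(abs(W[...,1]+278)<90)&(abs(W[...,0]-494)<90)
    k,L,st,_=cv2.connectedComponentsWithStats((S&(W[...,2]>36)).astype(np.uint8))
    for j in range(1,k):
        if st[j,4]>60:
            v,u=np.nonzero(L==j);print(n,len(v),rect(unproj(c,np.c_[u,v],42)),"z",np.median(W[v,u,2]))
    m=cv2.morphologyEx((S&(W[...,2]>19)&(W[...,2]<36)).astype(np.uint8),cv2.MORPH_OPEN,np.ones((3,3)))
    v,u=np.nonzero(m);print("layer2",rect(unproj(c,np.c_[u,v],28)))
cv2.imwrite("pics/end.png",np.hstack(I))
E
```

```text
14.275 42.7942506447827 [493.65087838 -72.74683232 213.78486922] [-0.41339046  0.07836851 -0.68166217]
scene 496 [ 458.5 -283.4  127.    27.5   99.1] z 41.703191281178476
scene 540 [ 537.9 -271.7  127.7   26.    99.3] z 41.34442961416397
layer2 [ 513.5 -277.8  106.7  102.2   10.5]
top 147 [ 536.8 -305.9   57.5   21.9   99.2] z 41.10558807755933
top 202 [ 456.9 -304.3   83.7   22.    99.3] z 41.827865952991374
layer2 [ 500.2 -317.2  127.4   23.     9. ]
```

View pics/end.png

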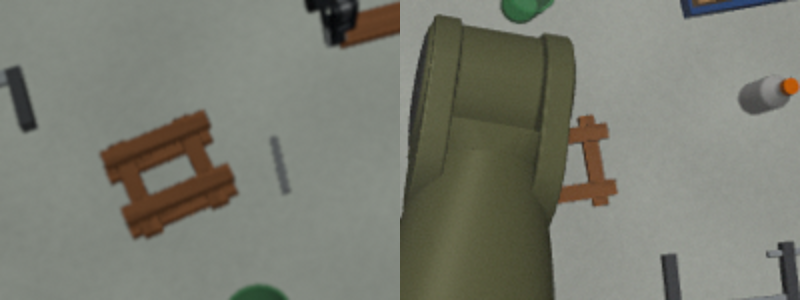

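Both slats lie flat (tops at about 41–42 mm), about 80 mm apart at 99°. Their scene-view mean of about (498,-277.5) matches the stand's (499.6,-280) in the same view. The glass is standing and the gripper is clear, so I'll hand in.

```bash
python3 -c "
from workcell import robot
print(robot.finish_job())"
```

```text
the job is handed in; nothing more can be done
None
```

Both full-length slats are on the stand as the third layer, one over each bottom slat, and the job was handed in at about 14.3 s of the 48 s allowed; no verdict was reported.

- **Height and angle:** In the last pictures both slat tops read 41–42 mm, where 42 mm is expected. Both slats run at about 99°, against 99.6° for the bottom slats.
- **Position:** The slats are about 80 mm apart, and their midpoint is within about 3 mm of the stand's centre in the scene view.
- **Everything else:** The stand had not shifted after the first slat was placed. The glass was still upright and the gripper was clear of everything. I did not touch the offcut, the broad board or the turquoise piece.

**Limits of the checks:** In the final top view the arm hid part of the stand, so the slat centres there were cut off and the position check rests on the scene view. The two cameras differed by about 6 mm in x throughout. That is mostly because the slats' side faces are counted in the scene view, and it is well inside the 18 mm tolerance.

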